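# Two pictures of the glass ball

## Task

Photograph the loose blue glass ball twice, always keeping it in the middle of its wooden dish and leaving the other things alone: first grip the dish by its black knob and push it along the desk against both stop pads under the webcam, red tab pointing straight away from the webcam, so that the yellow sprung plunger is pushed in, and keep it pressed there for two seconds. Then lift the dish at least 6 cm off the desk above the round mat without turning it, and there in the air turn it a quarter turn so that the red tab points to the side where the yellow globe lamp stands. Finish while still holding it up over the mat in the gripper, level and still.

Things in the scene. Friction and masses are not known exactly. Their poses are not given: they have to be found in the camera images.
- dish: loose round wooden dish, 130 mm diameter, rim 48 mm high, 84 mm foot, 220-340 g; floor flat over 20 mm at height 30 mm, then rising 14 degrees to the rim. A black arch (bar top at 96 mm) spans it along its y and carries the black knob. Origin: centre of underside, z up, x points to the red tab, which sticks out to 86 mm from the centre. Starts upright on the desk, robot side of the stand
- dish_grip (a point): centre of the dish's square black knob, 114 mm above the underside; knob 24 x 24 mm, from 96 to 132 mm high, sides along the dish's x and y, to be gripped from above on either pair of facing sides
- dish_tab (a point): point on the red tab, 80 mm from the dish's centre along its x, 43 mm above its underside
- dish_middle (a point): middle of the dish, where the centre of the ball is when it lies centred: 47 mm above the dish's underside
- ball_center (a point): centre of the loose blue glass ball, 34 mm in diameter, about 50 g; it rolls if the dish is tilted by several degrees or jerked
- stand: fixed photo stand: flat round grey mat, 200 mm diameter (no hindrance to sliding); at its far edge two 52 mm high aluminium stop pads 30 degrees left and right of x, plunger between them, webcam on a post behind (116 mm high). Origin: mat centre on the desk; x points to plunger and webcam, y left, z up. A dish against both pads is centred on the origin; bring it home along +x
- plunger (a joint): travel of the yellow sprung shutter plunger in m: 0 out, grows as it is pushed towards the webcam; about 0.008 when the dish is home against both pads (mechanical end 0.012). The spring pushes back with 2.3 N at first and 3.5 N at 0.008
- plunger_tip (a point): middle of the yellow plunger's round face, 14 mm in diameter, 39 mm above the desk; out, it lies 57 mm from the mat's centre along the stand's x
- lamp: fixed lamp, white round foot of 64 mm diameter with a yellow globe on it, 112 mm high, standing 0.19 to 0.21 m from the mat's centre, either at the left or at the right side of the stand (about +y or -y of the stand). Origin: centre of its underside
- speaker: fixed black and grey round speaker, 64 mm diameter, 97 mm high, standing on the other side of the stand than the lamp. Origin: centre of its underside
- mouse: black computer mouse, 78 x 62 x 36 mm, loose, to be left alone. Origin: underside
- tumbler: drinking glass, 72 mm diameter, 85 mm high, loose, to be left alone. Origin: centre of the underside
- pills: white jar, 48 mm diameter, 75 mm high, loose, to be left alone. Origin: centre of the underside
- carton: cardboard box 110 x 150 x 90 mm, loose, to be left alone. Origin: centre of the underside
- tape: roll of orange tape lying flat, 90 mm outer diameter, 22 mm high, loose, to be left alone. Origin: centre of the underside
- spray: green bottle, 60 mm diameter, 170 mm high, loose, to be left alone. Origin: centre of the underside
Mind the look-alikes: they are no part of the job. What is shaped like the dish but pink or turquoise is not meant. Leave any turquoise look-alike of the stand alone.

How it is judged:
By the outcome, as a careful person would: the job done as asked, in the order asked, and still so for the second after the job is handed in, while the arm keeps its last pose, push and grip.
It also fails if it takes over 51 s, if anything falls off the work surface, if the arm or the gripper's body presses on something with over 40 N, if the wrist force passes 120 N, or if a joint passes its speed limit or range.

## Robot

A 6-joint arm with a two-finger parallel gripper is mounted at the origin on the work surface. World frame = base frame: x ahead of the robot, y to its left, z up, the work surface at z = 0. Lengths are in m, angles in rad, forces in N, time in s.
With the tool pointing down it reaches from about 0.4 to 0.825 m from the base axis. Payload 7 kg.
Tool frame: the origin (TCP) lies midway between the tips of the shut fingers; the grasp point (between the pads) lies 19 mm behind it; z points along the fingers, y is the line along which they close (so a half turn about z gives the same grasp; the last joint's range is limited). The gripper opens to 88 mm and grips with 3 to 60 N. Pads are 19 mm wide; open, the fingers measure 130 mm over their backs; the gripper's body (78 mm by 193 mm) begins 47 mm behind the grasp point.
Start: joints at [-1.004, 0.359, 0.012, 0, -1.224, -0.288], TCP at [0.186, -0.649, 0.227] pointing down, gripper open.
Joint ranges: [-3.07, 3.07], [-1.43, 2.12], [-1.02, 1.25], [-3.03, 1.67], [-3.05, -0], [-3.03, 3.03]. Speed limits (rad/s): [2.39, 2.39, 3.01, 3.14, 3.14, 3.14].

## Interface

Orientations are given as [roll, pitch, yaw] about the fixed x, y, z axes, in that order (R = Rz(yaw) Ry(pitch) Rx(roll)).
In Python, from station import get_state, grab_frame, calibration, job_done, boxes_of, regions_of, spot_point gives the robot as it stands. The module is installed in compiled form; this text tells all that it offers.
- The arm moves only by the tool arm_command, never from a script. Its argument "commands" is a list of rows, each an object of numbers: "tx", "ty", "tz": the shift along the tool's x, y, z each as a share of 25 cm, from -1 to 1; "twist": the turn about the tool's z as a share of 180 degrees, from -1 to 1. A call has exactly 8 rows; each row is the pose to reach, as a shift and turn from the pose commanded when the call began, along the tool's axes at that moment, turning the shorter way round; what a row does not reach only later rows make up. A row lasts 1/12 s, in which the tool goes at most 41.7 mm and 7.16 degrees, less where a joint would pass 70% of its speed; a pose out of reach is approached as far as the arm can. A call with a number of a shift or a turn outside -1 to 1 is refused whole. A call with a gripper value outside its range is refused whole. "claw" is the opening, from 0 (shut) to 1 (fully open), set as the call begins (left out, the last holds). The fingers move at their own pace and stop on an object; "grip_force" is the grip in N (left out, the last holds). Time passes only in rows, so rows that repeat a pose let the fingers close, or fill a call up. It gives the time, the measured TCP pose, the force, the opening and the grip force at its end, in the units of the state.
- get_state(): the state, without advancing time (a new reading comes with each control period).
- grab_frame(name): name is "scene" or "top" or "wrist"; returns the picture (420x560x3 uint8, red, green, blue); there is no depth.
- calibration(name): a dict with "camera_matrix" (3x3 intrinsics, pixels), "extrinsics" (4x4, takes a point from camera to world coordinates). Camera axes: x right, y down, z forward; pixel columns grow to the right and rows downward; lengths in m; the calibration is good to about 2 mm. A picture is of the moment at which its call begins: read the wrist's pose just before it. calibration takes no time and is no camera call; for the wrist camera it gives the pose at the moment of the call.
- job_done(): hands the job in; it is judged then, once.
Trained networks look in the newest picture that a camera, given by its name, has taken for a name from the list of things; names that differ only in an ending like _2 or _b are one class to them, and where a whole thing is asked for, a point or a joint stands for the part that bears it (a point fixed in the world has none). Each returns a list of dicts, best first, with "score" (0 to 1); they miss things now and then, are a little off and sometimes report something else, mostly with a low value. They report only what shows in the picture. A call takes as long as a camera call. They do not tell look-alikes from the thing itself.
- boxes_of(query, camera): "rect" ([left, top, right, bottom] in pixels, round what is visible of it).
- regions_of(query, camera): "region" (420x560 bool, what is visible of it) and "rect" ([left, top, right, bottom] in pixels, round what is visible of it).
- spot_point(query, camera): "uv" ([column, row] in pixels: a listed point, or the origin of a listed thing).
The state is a dict: "t": time; "q": joint angles; "qd": joint speeds; "joint_efforts": joint torques, N m; "eef_pos": TCP position; "ee_rot": TCP orientation; "force": force on the tool from outside, world axes, zero at the start; "moment": the same for the moment, N m; "width": finger opening in m; "gripper_force": force on a finger pad.
Only numpy, scipy, OpenCV 4.12 (cv2) and the standard library are available. Lean on these libraries where they do the work, as an engineer would, in place of code of your own. Each camera call takes 0.05 s, during which the arm holds its last target. There are 200 camera calls.

## Working session

There is one attempt and no reset: what is moved stays moved. The work goes in short steps, Python scripts to look and compute and a tool call to move; the robot and the scene stay as the last step left them, time stands still between calls to the robot, and variables do not carry over. Pictures are saved under pics/ and viewed, at most 10 in all, crops included, and the job is handed in when it is done.

Besides the shell and the picture viewer there is one more tool, called after "Emit:" in YAML: its name, and indented under it one key for each argument. arm_command: Moves the arm, as the interface text tells. Shift numbers are shares of 25 cm and turn numbers shares of 180 degrees, none past 1 either way. Its arguments: {"type":"object","properties":{"commands":{"type":"array"},"claw":{"type":"number"},"grip_force":{"type":"number"}},"required":["commands"]}

```bash
mkdir -p pics; cat > h.py <<'E'
import numpy as np, cv2
from station import *
def snap(c,fn=None):
    im=grab_frame(c)
    if fn: cv2.imwrite('pics/'+fn,im[:,:,::-1])
    return im
def ray(c,uv):
    k=calibration(c);K=np.array(k['camera_matrix']);T=np.array(k['extrinsics'])
    d=T[:3,:3]@np.linalg.inv(K)@np.array([uv[0],uv[1],1.]);return T[:3,3],d/np.linalg.norm(d)
def atz(c,uv,z):
    o,d=ray(c,uv);return o+d*(z-o[2])/d[2]
def tri(rs):
    A=np.zeros((3,3));b=np.zeros(3)
    for o,d in rs:
        P=np.eye(3)-np.outer(d,d);A+=P;b+=P@o
    x=np.linalg.solve(A,b);return x,[float(np.linalg.norm((np.eye(3)-np.outer(d,d))@(x-o))) for o,d in rs]
def proj(c,p):
    k=calibration(c);T=np.linalg.inv(np.array(k['extrinsics']));q=np.array(k['camera_matrix'])@(T[:3,:3]@p+T[:3,3]);return q[:2]/q[2]
E
cat > a.py <<'E'
from h import *
np.set_printoptions(precision=3,suppress=True)
a=snap('scene','s0.png');b=snap('top','t0.png')
s=get_state();print(s['t'],s['eef_pos'],s['ee_rot'],s['width'])
H={'dish_grip':.114,'dish_tab':.043,'ball_center':.047,'dish':0,'plunger_tip':.039,'stand':0,'lamp':0,'speaker':0,'mouse':0,'tumbler':0,'pills':0,'carton':0,'tape':0,'spray':0}
for n,z in H.items():
    for c in ('top','scene'):
        if c=='scene' and n in('mouse','tumbler','pills','carton','tape','spray','speaker'):continue
        print(n,c,[(round(r['score'],2),np.round(r['uv']),atz(c,r['uv'],z)[:2]) for r in spot_point(n,c)[:4]])
E
python3 a.py
```

```text
0.1 [ 0.186 -0.649  0.226] [ 3.14  -0.    -2.863] 0.08760211215408237
dish_grip top [(0.82, array([313., 190.]), array([ 0.479, -0.165])), (0.81, array([255., 174.]), array([0.535, 0.024])), (0.61, array([230., 237.]), array([0.335, 0.106])), (0.6, array([254., 177.]), array([0.526, 0.026]))]
dish_grip scene [(0.96, array([229., 177.]), array([ 0.481, -0.156])), (0.62, array([258., 225.]), array([0.531, 0.023]))]
dish_tab top [(0.83, array([244., 220.]), array([0.393, 0.064])), (0.68, array([332., 191.]), array([ 0.485, -0.233])), (0.66, array([251., 175.]), array([0.543, 0.039])), (0.63, array([380., 150.]), array([ 0.623, -0.403]))]
dish_tab scene [(0.69, array([304., 212.]), array([0.379, 0.056])), (0.68, array([215., 176.]), array([ 0.484, -0.233])), (0.68, array([261., 245.]), array([0.544, 0.045])), (0.57, array([272., 220.]), array([0.465, 0.008]))]
ball_center top [(0.54, array([252., 176.]), array([0.539, 0.036]))]
ball_center scene [(0.54, array([262., 236.]), array([0.525, 0.028]))]
dish top [(0.89, array([232., 240.]), array([0.327, 0.108])), (0.86, array([254., 177.]), a
[... 652 characters left out ...]
.206, 0.322]))]
lamp top [(0.88, array([294., 150.]), array([ 0.637, -0.114]))]
lamp scene [(0.69, array([202., 233.]), array([ 0.631, -0.126])), (0.21, array([311., 356.]), array([0.656, 0.346]))]
speaker top [(0.98, array([182., 163.]), array([0.6  , 0.277]))]
mouse top [(0.65, array([401., 200.]), array([ 0.452, -0.477]))]
tumbler top [(0.88, array([377., 146.]), array([ 0.645, -0.403])), (0.51, array([161., 147.]), array([0.656, 0.349]))]
pills top [(0.46, array([161., 150.]), array([0.648, 0.35 ]))]
carton top [(0.71, array([120., 218.]), array([0.414, 0.491]))]
tape top [(0.48, array([132., 172.]), array([0.573, 0.451]))]
spray top [(0.85, array([425., 167.]), array([ 0.565, -0.565]))]
```

```bash
python3 -c "
import cv2
a=cv2.imread('pics/t0.png')[110:290,100:400];b=cv2.imread('pics/s0.png')[140:340,150:450]
cv2.imwrite('pics/m0.png',cv2.vconcat([cv2.resize(a,(480,288),interpolation=3),cv2.resize(b,(480,312),interpolation=3)]))"
```

```text
(no output)
```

View pics/m0.png

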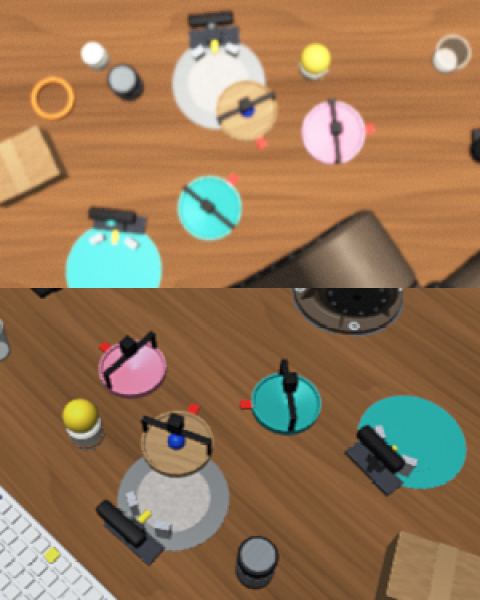

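The top view shows the wooden dish with the ball at full-image pixel (254,177), overlapping the grey mat at (237,161). The yellow lamp is to the right of the stand at (294,150) and the speaker to the left. The pink dish, turquoise dish and turquoise stand are decoys. I'm moving over the dish to look from close by.

Emit:
arm_command:
  commands:
    - {"tx":-0.65,"ty":0.76,"tz":-0.15}
    - {"tx":-0.65,"ty":0.76,"tz":-0.15}
    - {"tx":-0.65,"ty":0.76,"tz":-0.15}
    - {"tx":-0.65,"ty":0.76,"tz":-0.15}
    - {"tx":-0.65,"ty":0.76,"tz":-0.15}
    - {"tx":-0.65,"ty":0.76,"tz":-0.15}
    - {"tx":-0.65,"ty":0.76,"tz":-0.15}
    - {"tx":-0.65,"ty":0.76,"tz":-0.15}
  claw: 1

```text
invalid input
```

Emit:
arm_command:
  commands:
    - {"tx":-0.65,"ty":0.76,"tz":-0.15,"twist":-0.3}
    - {"tx":-0.65,"ty":0.76,"tz":-0.15,"twist":-0.3}
    - {"tx":-0.65,"ty":0.76,"tz":-0.15,"twist":-0.3}
    - {"tx":-0.65,"ty":0.76,"tz":-0.15,"twist":-0.3}
    - {"tx":-0.65,"ty":0.76,"tz":-0.15,"twist":-0.3}
    - {"tx":-0.65,"ty":0.76,"tz":-0.15,"twist":-0.3}
    - {"tx":-0.65,"ty":0.76,"tz":-0.15,"twist":-0.3}
    - {"tx":-0.65,"ty":0.76,"tz":-0.15,"twist":-0.3}

```text
t: 1.82
eef_pos: [0.2911, -0.4197, 0.2655]
ee_rot: [-3.139, -0.001, -1.909]
force: [0.2, -0.7, -0.4]
width: 0.0879
gripper_force: 0.0
```

```bash
cat >> h.py <<'E'
def go(x,y,z,yawdeg):
    s=get_state();p=np.array(s['eef_pos']);yw=s['ee_rot'][2];d=np.array([x,y,z])-p
    dy=(yawdeg-np.degrees(yw)+180)%360-180
    c,sn=np.cos(yw),np.sin(yw)
    print('t',round(s['t'],2),'pos',p.round(4),'rpy',np.degrees(s['ee_rot']).round(2),'-> tx %.4f ty %.4f tz %.4f twist %.4f'%((d[0]*c+d[1]*sn)/.25,(d[0]*sn-d[1]*c)/.25,-d[2]/.25,-dy/180))
E
python3 -c "
from h import *
go(.52,.03,.30,-70);k=calibration('wrist');s=get_state();T=np.array(k['extrinsics']);print(T.round(3),k['camera_matrix'],s['eef_pos'],s['q'])"
```

```text
t 1.82 pos [ 0.2911 -0.4197  0.2655] rpy [-1.7983e+02 -4.0000e-02 -1.0940e+02] -> tx -2.0006 ty -0.2661 tz -0.1379 twist -0.2189
[[-0.943  0.32   0.091  0.266]
 [ 0.332  0.909  0.252 -0.487]
 [-0.002  0.268 -0.963  0.423]
 [ 0.     0.     0.     1.   ]] [[362.54183481   0.         282.52234102]
 [  0.         362.54183481 212.65496433]
 [  0.           0.           1.        ]] [ 0.29114494 -0.41965764  0.26552388] [-5.79390807e-01  5.92621206e-02 -2.83385803e-01 -1.06910887e-04
 -1.22517760e+00  2.40894811e-01]
```

Emit:
arm_command:
  commands:
    - {"tx":-0.98,"ty":-0.14,"tz":-0.07}
    - {"tx":-0.98,"ty":-0.14,"tz":-0.07}
    - {"tx":-0.98,"ty":-0.14,"tz":-0.07}
    - {"tx":-0.98,"ty":-0.14,"tz":-0.07}
    - {"tx":-0.98,"ty":-0.14,"tz":-0.07}
    - {"tx":-0.98,"ty":-0.14,"tz":-0.07}
    - {"tx":-0.98,"ty":-0.14,"tz":-0.07}
    - {"tx":-0.98,"ty":-0.14,"tz":-0.07}

```text
invalid input
```

Emit:
arm_command:
  commands:
    - {"tx":-0.98,"ty":-0.14,"tz":-0.07,"twist":-0.22}
    - {"tx":-0.98,"ty":-0.14,"tz":-0.07,"twist":-0.22}
    - {"tx":-0.98,"ty":-0.14,"tz":-0.07,"twist":-0.22}
    - {"tx":-0.98,"ty":-0.14,"tz":-0.07,"twist":-0.22}
    - {"tx":-0.98,"ty":-0.14,"tz":-0.07,"twist":-0.22}
    - {"tx":-0.98,"ty":-0.14,"tz":-0.07,"twist":-0.22}
    - {"tx":-0.98,"ty":-0.14,"tz":-0.07,"twist":-0.22}
    - {"tx":-0.98,"ty":-0.14,"tz":-0.07,"twist":-0.22}

```text
t: 2.48
eef_pos: [0.4075, -0.2014, 0.2819]
ee_rot: [-3.141, -0.0, -1.225]
force: [-0.6, -0.9, 0.2]
width: 0.0875
gripper_force: 0.0
```

```bash
cat > b.py <<'E'
from h import *
import sys
np.set_printoptions(precision=3,suppress=True)
go(.53,.03,.2,-70)
T0=calibration('wrist');a=snap('wrist',sys.argv[1])
import h
h.calibration=lambda c,f=calibration:T0 if c=='wrist' else f(c)
for n,z in {'dish_grip':.114,'dish_tab':.043,'ball_center':.047,'dish':0,'dish_middle':.047,'plunger_tip':.039,'stand':0,'lamp':0,'speaker':0}.items():
    print(n,[(round(r['score'],2),np.round(r['uv'],1),atz('wrist',r['uv'],z)[:2]) for r in spot_point(n,'wrist')[:3]])
E
python3 b.py w1.png
```

```text
t 2.48 pos [ 0.407 -0.201  0.282] rpy [-179.95   -0.02  -70.17] -> tx -0.7046 ty -0.7751 tz 0.3278 twist -0.0009
dish_grip [(0.71, array([191.2, 213.9]), array([ 0.48 , -0.154]))]
dish_tab [(0.93, array([186.5, 317.4]), array([0.46 , 0.002])), (0.58, array([224. , 128.7]), array([ 0.484, -0.231]))]
ball_center []
dish [(0.57, array([211.6, 189.8]), array([ 0.482, -0.151]))]
dish_middle [(0.68, array([206.1, 197.8]), array([ 0.48 , -0.153]))]
plunger_tip []
stand []
lamp [(0.96, array([ 84.9, 176.5]), array([ 0.633, -0.115]))]
speaker []
```

View pics/w1.png

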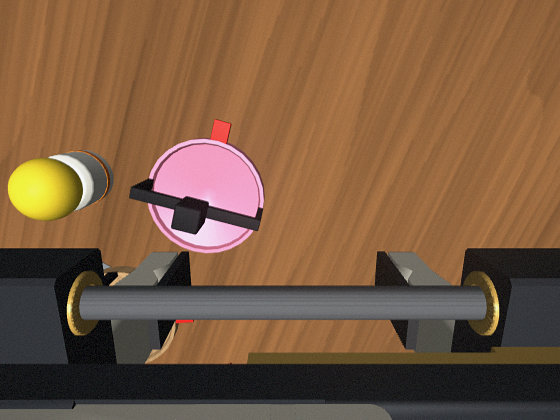

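The pink decoy is at (206,195), and the gripper hides everything below row 250. I need to move the hand further on, towards +y. Rows without a twist value seem to be refused.

```bash
python3 -c "
from h import *
go(.585,.10,.30,-70)"
```

```text
t 2.98 pos [ 0.4061 -0.204   0.2815] rpy [179.99   0.   -70.51] -> tx -0.9075 ty -1.0801 tz -0.0740 twist -0.0028
```

Emit:
arm_command:
  commands:
    - {"tx":-0.9,"ty":-1,"tz":-0.08,"twist":0}
    - {"tx":-0.9,"ty":-1,"tz":-0.08,"twist":0}
    - {"tx":-0.9,"ty":-1,"tz":-0.08,"twist":0}
    - {"tx":-0.9,"ty":-1,"tz":-0.08,"twist":0}
    - {"tx":-0.9,"ty":-1,"tz":-0.08,"twist":0}
    - {"tx":-0.9,"ty":-1,"tz":-0.08,"twist":0}
    - {"tx":-0.9,"ty":-1,"tz":-0.08,"twist":0}
    - {"tx":-0.9,"ty":-1,"tz":-0.08,"twist":0}

```text
t: 3.65
eef_pos: [0.5656, 0.091, 0.3016]
ee_rot: [-3.141, -0.0, -1.229]
force: [1.9, -1.5, -0.5]
width: 0.0874
gripper_force: 0.0
```

```bash
python3 b.py w2.png
```

```text
t 3.65 pos [0.566 0.091 0.302] rpy [-179.98   -0.    -70.44] -> tx 0.1821 ty 0.2158 tz 0.4063 twist -0.0025
dish_grip []
dish_tab [(0.68, array([432.5, 195.8]), array([0.391, 0.054])), (0.58, array([397.6, 128.2]), array([ 0.461, -0.003]))]
ball_center [(0.27, array([205.8, 152.7]), array([0.655, 0.094]))]
dish [(0.67, array([320.5, 133.8]), array([0.536, 0.033])), (0.64, array([443. , 241.2]), array([0.329, 0.109]))]
dish_middle [(0.7, array([331.3, 135.1]), array([0.529, 0.029]))]
plunger_tip [(0.87, array([207.8, 150.6]), array([0.655, 0.093]))]
stand [(0.96, array([256.9, 160.8]), array([0.599, 0.091]))]
lamp [(0.53, array([328.4, 137.2]), array([0.525, 0.033]))]
speaker [(0.66, array([215.4, 288.8]), array([0.597, 0.28 ]))]
```

View pics/w2.png

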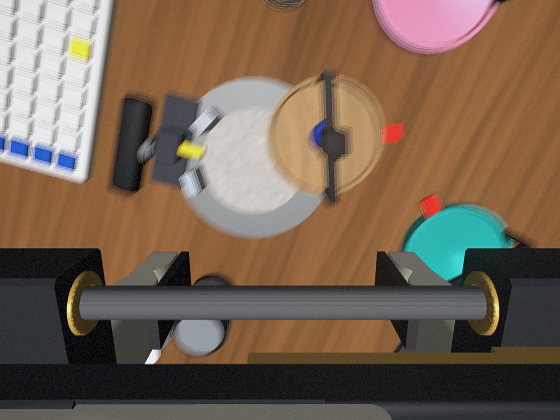

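Wrist view: the wooden dish centre is near (328,135), its knob at (333,140) and its red tab at (394,132). The mat is centred near (255,160), the plunger tip at (205,152), the pads at (205,122) and (192,183), and the webcam at (133,143). Next I measure the colour regions here and take a second view for height.

```bash
cat > c.py <<'E'
from h import *
import sys,h
np.set_printoptions(precision=4,suppress=True)
T0=calibration('wrist');im=snap('wrist',sys.argv[1])
h.calibration=lambda c,f=calibration:T0 if c=='wrist' else f(c)
hsv=cv2.cvtColor(im,cv2.COLOR_RGB2HSV)
def comps(m,amin):
    n,l,st,ce=cv2.connectedComponentsWithStats(m.astype(np.uint8));return [(l==i,st[i,4],ce[i]) for i in range(1,n) if st[i,4]>=amin]
roi=np.zeros(im.shape[:2],bool);roi[:246]=1
Hh,S,V=[hsv[:,:,i].astype(int) for i in range(3)]
R={}
for name,m,z,a in (('yellow',(abs(Hh-29)<5)&(S>150)&(V>90),.039,20),('red',((Hh<6)|(Hh>174))&(S>160)&(V>120),.043,40),('blue',(abs(Hh-117)<9)&(S>150)&(V>60),.047,20),('black',(V<45),.114,60),('pad',(S<45)&(V>150),.052,40)):
    for mk,ar,ce in comps(m&roi,a):
        ys,xs=np.nonzero(mk);r=cv2.minAreaRect(np.c_[xs,ys].astype(np.float32))
        P=np.array([atz('wrist',(x,y),z)[:2] for x,y in zip(xs[::3],ys[::3])]);w,v=np.linalg.eigh(np.cov(P.T))
        an=np.degrees(np.arctan2(v[1,1],v[0,1]))
        print(name,ar,ce.round(1),'world',P.mean(0),'axis',round(an,1),'sd',np.sqrt(w[::-1]))
m=((S<60)&(V>90)&(V<235)&roi).astype(np.uint8)
cs,_=cv2.findContours(m,cv2.RETR_EXTERNAL,cv2.CHAIN_APPROX_NONE);c=max(cs,key=cv2.contourArea)
W=np.array([atz('wrist',p[0],.001)[:2] for p in c])
# RANSAC circle r=.1
best=(0,None);rng=np.random.default_rng(0)
for _ in range(3000):
    a,b=W[rng.choice(len(W),2,False)];d=b-a;L=np.linalg.norm(d)
    if L<.05 or L>.199: continue
    for s in(1,-1):
        q=(a+b)/2+s*np.array([-d[1],d[0]])/L*np.sqrt(.01-L*L/4);n=(abs(np.linalg.norm(W-q,axis=1)-.1)<.0015).sum()
        if n>best[0]:best=(n,q)
print('mat',best,len(W))
for n in('dish_grip','dish_tab','dish','dish_middle','plunger_tip','stand'):
    print(n,[(round(r['score'],2),np.round(r['uv'],1)) for r in spot_point(n,'wrist')[:2]])
np.save(sys.argv[1]+'.npy',T0['extrinsics'])
E
python3 c.py w3.png; python3 -c "
from h import *
go(.50,.10,.25,-70)"
```

```text
yellow 373 [81.2 47.7] world [0.8126 0.0305] axis -155.0 sd [0.0059 0.0057]
yellow 254 [192.5 149.4] world [0.6716 0.0947] axis -177.1 sd [0.0078 0.0037]
red 307 [393.8 131.6] world [ 0.4631 -0.0005] axis -149.1 sd [0.0061 0.0052]
red 267 [432.4 204.4] world [0.385  0.0612] axis 135.3 sd [0.0064 0.0051]
blue 181 [317.8 133.6] world [0.5432 0.03  ] axis 100.2 sd [0.008  0.0028]
blue 93 [  2.2 142. ] world [0.8733 0.1563] axis 93.9 sd [0.0057 0.0017]
blue 309 [ 19.7 147.1] world [0.8539 0.1556] axis -146.6 sd [0.0059 0.0055]
blue 303 [ 43.4 153.7] world [0.8275 0.1541] axis -158.5 sd [0.0059 0.0055]
blue 301 [ 67.  160.3] world [0.8012 0.1528] axis 159.0 sd [0.006  0.0054]
black 1651 [135.1 145.8] world [0.7084 0.0968] axis 91.0 sd [0.0291 0.0105]
black 163 [180.8 141.6] world [0.6689 0.0781] axis 109.0 sd [0.0099 0.0046]
black 104 [326.2 138.7] world [0.5414 0.0301] axis 81.1 sd [0.0089 0.0044]
black 252 [517.6 238.2] world [0.323  0.0573] axis 174.3 sd [0.0098 0.0023]
pad 13809 [51.6 76.9] world [0.8296 0.0705] axis 92.9 sd [0.0486 0.0304]
pad 12984 [244.9 162.7] world [0.6086 0.0884] axis 118.8 sd [0.0493 0.0318]
mat (np.int64(233), array([0.6004, 0.089 ])) 502
dish_grip [(0.61, array([336.9, 143.2]))]
dish_tab [(0.89, array([432.1, 195.9])), (0.67, array([396.7, 132. ]))]
dish [(0.78, array([322.3, 135.7])), (0.62, array([440.3, 245.4]))]
dish_middle [(0.83, array([457.4, 261. ])), (0.56, array([325.5, 138.4]))]
plunger_tip [(0.68, array([207.8, 152.8]))]
stand [(0.73, array([255.1, 161.6]))]
t 4.5 pos [0.5649 0.0891 0.3015] rpy [-179.99    0.    -70.44] -> tx -0.1280 ty 0.2299 tz 0.2059 twist -0.0024
```

Emit:
arm_command:
  commands:
    - {"tx":-0.1,"ty":0.2,"tz":0.24,"twist":0}
    - {"tx":-0.1,"ty":0.2,"tz":0.24,"twist":0}
    - {"tx":-0.1,"ty":0.2,"tz":0.24,"twist":0}
    - {"tx":-0.1,"ty":0.2,"tz":0.24,"twist":0}
    - {"tx":-0.1,"ty":0.2,"tz":0.24,"twist":0}
    - {"tx":-0.1,"ty":0.2,"tz":0.24,"twist":0}
    - {"tx":-0.1,"ty":0.2,"tz":0.24,"twist":0}
    - {"tx":-0.1,"ty":0.2,"tz":0.24,"twist":0}

```text
t: 5.17
eef_pos: [0.5104, 0.0963, 0.2421]
ee_rot: [-3.14, 0.0, -1.23]
force: [0.2, 0.4, -0.7]
width: 0.0875
gripper_force: 0.0
```

```bash
python3 c.py w4.png; python3 -c "
import cv2
a=cv2.imread('pics/w3.png')[60:250,120:430];b=cv2.imread('pics/w4.png')[0:250,60:400]
cv2.imwrite('pics/m1.png',cv2.vconcat([cv2.resize(a,(480,294),interpolation=3),cv2.resize(b,(408,300),interpolation=3).copy() if 0 else cv2.copyMakeBorder(cv2.resize(b,(408,300),interpolation=3),0,0,0,72,0)]))"
```

```text
yellow 70 [1.2 9.6] world [0.8003 0.0303] axis 97.8 sd [0.0052 0.001 ]
yellow 380 [125.3 128.3] world [0.6725 0.0946] axis -176.2 sd [0.0077 0.0038]
red 438 [363.4 107. ] world [ 0.4632 -0.0006] axis -160.3 sd [0.0061 0.0052]
red 372 [410.9 194.1] world [0.3852 0.061 ] axis 137.6 sd [0.0064 0.0051]
black 5108 [ 39.5 116.5] world [0.7071 0.0948] axis 91.9 sd [0.0267 0.0114]
black 416 [112.5 120.2] world [0.6539 0.0781] axis 102.5 sd [0.0095 0.0049]
black 431 [512.5 235.7] world [0.32   0.0585] axis 170.8 sd [0.0097 0.0029]
pad 2220 [ 8.8 76.3] world [0.7766 0.0838] axis 94.3 sd [0.041  0.0036]
pad 13830 [197.7 137.8] world [0.6003 0.0794] axis 127.9 sd [0.047  0.0263]
pad 438 [136.6  92.4] world [0.6646 0.0573] axis 63.6 sd [0.0075 0.0039]
pad 375 [124.7 168.2] world [0.6595 0.1292] axis 123.7 sd [0.0075 0.0039]
mat (np.int64(261), array([0.6   , 0.0891])) 751
dish_grip [(0.75, array([281.2, 111.8]))]
dish_tab [(0.78, array([414.1, 188.3])), (0.7, array([365.9, 108.1]))]
dish [(0.76, array([281.8, 116.1])), (0.67, array([421.6, 238.8]))]
dish_middle [(0.64, array([441.9, 256.2]))]
plunger_tip [(0.69, array([142.1, 131.5]))]
stand [(0.84, array([208.1, 145.7]))]
```

View pics/m1.png

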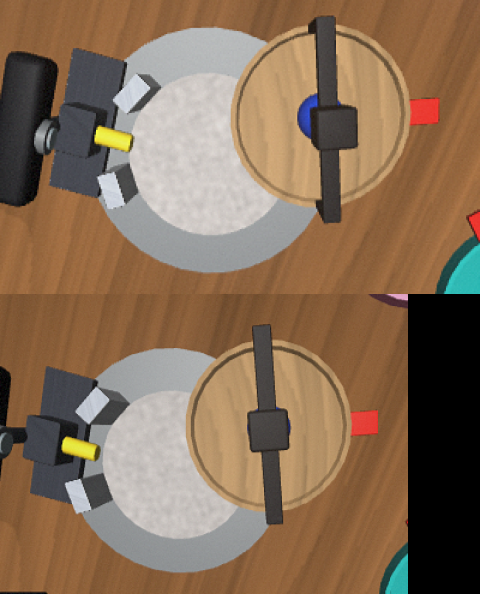

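```bash
cat > d.py <<'E'
from h import *
import h
np.set_printoptions(precision=4,suppress=True)
K=calibration('wrist')['camera_matrix'];E=[np.load('w%d.png.npy'%i) for i in(3,4)] if 0 else [np.load(f'w{i}.png.npy') for i in(3,4)]
cur=[0];h.calibration=lambda c:{'camera_matrix':K,'extrinsics':E[cur[0]]}
def both(name,uvs,z):
    rs=[];pl=[]
    for i in(0,1):
        cur[0]=i;rs.append(ray('wrist',uvs[i]));pl.append(atz('wrist',uvs[i],z)[:2])
    print(name,*tri(rs),'at z',z,*pl)
both('knob',[(336.9,143.2),(281.2,111.8)],.114)
both('knobtop',[(337,142),(283.3,113.3)],.132)
both('rim',[(327.7,134.3),(284.6,109.6)],.048)
both('tab',[(393.8,131.6),(363.4,107)],.043)
both('plung',[(207.8,152.8),(142.1,131.5)],.039)
both('barA',[(120+324/1.548,60+20/1.548),(60+262/1.2,(328-294)/1.2)],.096)
both('barB',[(120+331/1.548,60+218/1.548),(60+274/1.2,(521-294)/1.2)],.096)
E
python3 d.py
```

```text
knob [0.5346 0.0295 0.1409] [0.0002941678242059318, 0.00029416782420589187] at z 0.114 [0.5302 0.0306] [0.5347 0.0293]
knobtop [0.5328 0.0294 0.1277] [0.00028460554211178336, 0.00028460554211176396] at z 0.132 [0.5335 0.029 ] [0.5329 0.0297]
rim [0.5327 0.0267 0.0498] [0.00015170059529792063, 0.0001517005952978668] at z 0.048 [0.5324 0.0269] [0.5326 0.0265]
tab [ 0.4639 -0.0004  0.0463] [3.170208122473019e-05, 3.170208122476517e-05] at z 0.043 [ 0.4629 -0.0006] [ 0.4633 -0.0006]
plung [0.6515 0.0898 0.0533] [0.000205670006181617, 0.00020567000618162647] at z 0.039 [0.6537 0.0925] [0.6564 0.0921]
barA [ 0.5577 -0.0279  0.0925] [0.0004574983617771951, 0.0004574983617772255] at z 0.096 [ 0.5581 -0.027 ] [ 0.5573 -0.0277]
barB [0.5075 0.0877 0.092 ] [0.0003792944747148953, 0.00037929447471491307] at z 0.096 [0.5084 0.0866] [0.5078 0.0873]
```

```bash
python3 -c "
from h import *
go(.5328,.029,.165,-67)"
```

```text
t 5.52 pos [0.5095 0.096  0.2414] rpy [180.    -0.   -70.43] -> tx 0.2839 ty 0.0020 tz 0.3054 twist -0.0191
```

Emit:
arm_command:
  commands:
    - {"tx":0.08,"ty":0,"tz":0.09,"twist":-0.01}
    - {"tx":0.18,"ty":0.0,"tz":0.18,"twist":-0.019}
    - {"tx":0.24,"ty":0.002,"tz":0.25,"twist":-0.019}
    - {"tx":0.284,"ty":0.002,"tz":0.3,"twist":-0.019}
    - {"tx":0.284,"ty":0.002,"tz":0.3,"twist":-0.019}
    - {"tx":0.284,"ty":0.002,"tz":0.3,"twist":-0.019}
    - {"tx":0.284,"ty":0.002,"tz":0.3,"twist":-0.019}
    - {"tx":0.284,"ty":0.002,"tz":0.3,"twist":-0.019}

```text
t: 6.18
eef_pos: [0.5333, 0.0297, 0.1675]
ee_rot: [-3.14, -0.0, -1.169]
force: [0.3, -0.3, 0.2]
width: 0.0876
gripper_force: 0.0
```

```bash
python3 -c "
from h import *
go(.5328,.029,.096,-67)
snap('wrist','w5.png')"
```

```text
t 6.18 pos [0.5333 0.0297 0.1675] rpy [-1.799e+02 -1.000e-02 -6.697e+01] -> tx 0.0018 ty 0.0030 tz 0.2858 twist 0.0002
```

View pics/w5.png

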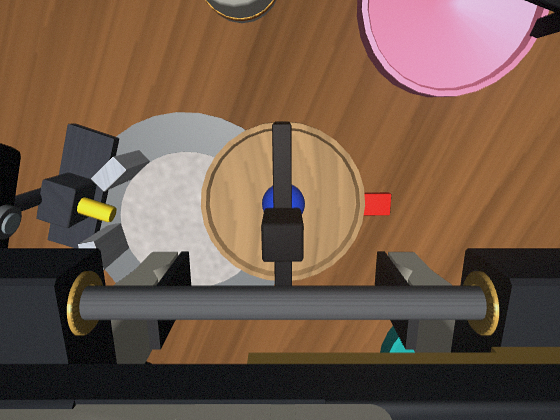

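The knob is at (282,235), centred between the fingers and square to them. The ball lies centred at (283,200). I'm descending.

Emit:
arm_command:
  commands:
    - {"tx":0,"ty":0.002,"tz":0.05,"twist":0}
    - {"tx":0,"ty":0.002,"tz":0.11,"twist":0}
    - {"tx":0,"ty":0.002,"tz":0.17,"twist":0}
    - {"tx":0,"ty":0.002,"tz":0.22,"twist":0}
    - {"tx":0,"ty":0.002,"tz":0.26,"twist":0}
    - {"tx":0,"ty":0.002,"tz":0.28,"twist":0}
    - {"tx":0,"ty":0.002,"tz":0.28,"twist":0}
    - {"tx":0,"ty":0.002,"tz":0.28,"twist":0}

```text
t: 6.9
eef_pos: [0.5326, 0.029, 0.0968]
ee_rot: [-3.141, -0.0, -1.169]
force: [-0.2, 0.5, 0.2]
width: 0.0876
gripper_force: 0.0
```

Emit:
arm_command:
  commands:
    - {"tx":0,"ty":0,"tz":0,"twist":0}
    - {"tx":0,"ty":0,"tz":0,"twist":0}
    - {"tx":0,"ty":0,"tz":0,"twist":0}
    - {"tx":0,"ty":0,"tz":0,"twist":0}
    - {"tx":0,"ty":0,"tz":0,"twist":0}
    - {"tx":0,"ty":0,"tz":0,"twist":0}
    - {"tx":0,"ty":0,"tz":0,"twist":0}
    - {"tx":0,"ty":0,"tz":0,"twist":0}
  claw: 0.4
  grip_force: 20

```text
t: 7.57
eef_pos: [0.5323, 0.0288, 0.0963]
ee_rot: [3.142, 0.0, -1.17]
force: [0.0, 0.3, -1.0]
width: 0.0398
gripper_force: 0.0
```

Emit:
arm_command:
  commands:
    - {"tx":0,"ty":0,"tz":0,"twist":0}
    - {"tx":0,"ty":0,"tz":0,"twist":0}
    - {"tx":0,"ty":0,"tz":0,"twist":0}
    - {"tx":0,"ty":0,"tz":0,"twist":0}
    - {"tx":0,"ty":0,"tz":0,"twist":0}
    - {"tx":0,"ty":0,"tz":0,"twist":0}
    - {"tx":0,"ty":0,"tz":0,"twist":0}
    - {"tx":0,"ty":0,"tz":0,"twist":0}
  claw: 0.02
  grip_force: 30

```text
t: 8.23
eef_pos: [0.5321, 0.0288, 0.0962]
ee_rot: [3.141, 0.0, -1.17]
force: [0.2, 0.2, -1.8]
width: 0.024
gripper_force: 30.0
```

```bash
python3 -c "
from h import *
print(get_state()['force'],get_state()['moment'])
a=np.radians(3.9)
for d in (.05,.01,0):go(.6002-d*np.cos(a),.089-d*np.sin(a),.096,-86.1)"
```

```text
[ 0.17565216  0.20398841 -1.75686038] [0.07582803 0.06082378 0.04104293]
t 8.23 pos [0.5321 0.0288 0.0962] rpy [ 1.7998e+02  1.0000e-02 -6.7010e+01] -> tx -0.1808 ty -0.1558 tz 0.0007 twist 0.1061
t 8.23 pos [0.5321 0.0288 0.0962] rpy [ 1.7998e+02  1.0000e-02 -6.7010e+01] -> tx -0.1285 ty -0.3070 tz 0.0007 twist 0.1061
t 8.23 pos [0.5321 0.0288 0.0962] rpy [ 1.7998e+02  1.0000e-02 -6.7010e+01] -> tx -0.1154 ty -0.3448 tz 0.0007 twist 0.1061
```

Gripped, with the width at 24 mm. I'm sliding to the stand's axis, 5 cm short of home, then turning.

Emit:
arm_command:
  commands:
    - {"tx":-0.002,"ty":-0.0016,"tz":0,"twist":0}
    - {"tx":-0.0075,"ty":-0.0065,"tz":0,"twist":0}
    - {"tx":-0.017,"ty":-0.0146,"tz":0,"twist":0}
    - {"tx":-0.03,"ty":-0.026,"tz":0,"twist":0}
    - {"tx":-0.045,"ty":-0.039,"tz":0,"twist":0}
    - {"tx":-0.06,"ty":-0.052,"tz":0,"twist":0}
    - {"tx":-0.075,"ty":-0.065,"tz":0,"twist":0}
    - {"tx":-0.09,"ty":-0.078,"tz":0,"twist":0}

```text
t: 8.9
eef_pos: [0.5416, 0.0578, 0.0963]
ee_rot: [3.142, 0.0, -1.169]
force: [0.1, 0.7, -3.2]
width: 0.0236
gripper_force: 30.0
```

Emit:
arm_command:
  commands:
    - {"tx":-0.015,"ty":-0.013,"tz":0,"twist":0}
    - {"tx":-0.03,"ty":-0.026,"tz":0,"twist":0}
    - {"tx":-0.045,"ty":-0.039,"tz":0,"twist":0}
    - {"tx":-0.06,"ty":-0.052,"tz":0,"twist":0}
    - {"tx":-0.0733,"ty":-0.063,"tz":0,"twist":0}
    - {"tx":-0.083,"ty":-0.0714,"tz":0,"twist":0}
    - {"tx":-0.0885,"ty":-0.0763,"tz":0,"twist":0}
    - {"tx":-0.0905,"ty":-0.078,"tz":0,"twist":0}

```text
t: 9.57
eef_pos: [0.5506, 0.0859, 0.0963]
ee_rot: [3.142, -0.0, -1.169]
force: [0.3, 0.3, -2.6]
width: 0.0237
gripper_force: 30.0
```

Emit:
arm_command:
  commands:
    - {"tx":0,"ty":0,"tz":0,"twist":0.006}
    - {"tx":0,"ty":0,"tz":0,"twist":0.02}
    - {"tx":0,"ty":0,"tz":0,"twist":0.037}
    - {"tx":0,"ty":0,"tz":0,"twist":0.055}
    - {"tx":0,"ty":0,"tz":0,"twist":0.073}
    - {"tx":0,"ty":0,"tz":0,"twist":0.09}
    - {"tx":0,"ty":0,"tz":0,"twist":0.101}
    - {"tx":0,"ty":0,"tz":0,"twist":0.106}

```text
t: 10.23
eef_pos: [0.5504, 0.0853, 0.0964]
ee_rot: [3.142, 0.0, -1.506]
force: [-0.3, -0.5, -3.1]
width: 0.0241
gripper_force: 30.0
```

```bash
python3 c.py w6.png | egrep 'yellow|red|blue|pad|mat|plunger|stand'; python3 -c "
from h import *
print(get_state()['force'],get_state()['moment'])
a=np.radians(3.9)
for d in (.01,0):go(.6002-d*np.cos(a),.089-d*np.sin(a),.096,-86.1)"
```

```text
yellow 954 [ 85.  232.6] world [0.6728 0.0944] axis -174.1 sd [0.0081 0.0041]
red 643 [550.7 212.5] world [0.3884 0.0617] axis 112.7 sd [0.0065 0.0035]
red 863 [407.  232.6] world [0.4735 0.08  ] axis -172.4 sd [0.0059 0.0048]
blue 394 [263.4 230.1] world [0.5612 0.0828] axis 88.5 sd [0.0057 0.0022]
blue 443 [302.2 229.9] world [0.5382 0.0812] axis 99.9 sd [0.0059 0.0024]
pad 19114 [179.9 140.6] world [0.6097 0.0334] axis -136.6 sd [0.0339 0.0181]
pad 1090 [ 81.9 178.3] world [0.6646 0.0571] axis 64.2 sd [0.0074 0.004 ]
mat (np.int64(307), array([0.6017, 0.09  ])) 1377
plunger_tip [(0.97, array([112.6, 228. ]))]
stand []
[ 0.40240568 -0.39417045 -2.27571598] [ 0.02303092  0.1260197  -0.02180438]
t 10.58 pos [0.5505 0.0856 0.0963] rpy [180.    -0.   -86.06] -> tx -0.0001 ty -0.1591 tz 0.0013 twist 0.0002
t 10.58 pos [0.5505 0.0856 0.0963] rpy [180.    -0.   -86.06] -> tx -0.0001 ty -0.1991 tz 0.0013 twist 0.0002
```

View pics/w6.png

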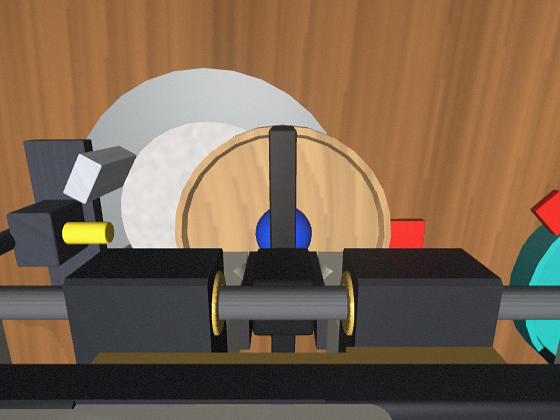

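Dish, tab (407,232), and plunger (85,232) are in line, and the ball is centred at (283,230). I'm pushing along +x of the stand with a firmer grip.

Emit:
arm_command:
  commands:
    - {"tx":0,"ty":-0.0018,"tz":0,"twist":0}
    - {"tx":0,"ty":-0.007,"tz":0,"twist":0}
    - {"tx":0,"ty":-0.016,"tz":0,"twist":0}
    - {"tx":0,"ty":-0.028,"tz":0,"twist":0}
    - {"tx":0,"ty":-0.0425,"tz":0,"twist":0}
    - {"tx":0,"ty":-0.057,"tz":0,"twist":0}
    - {"tx":0,"ty":-0.071,"tz":0,"twist":0}
    - {"tx":0,"ty":-0.085,"tz":0,"twist":0}
  grip_force: 50

```text
t: 11.25
eef_pos: [0.5722, 0.087, 0.0963]
ee_rot: [3.142, -0.0, -1.503]
force: [0.5, -0.3, -3.2]
width: 0.0238
gripper_force: 50.0
```

Emit:
arm_command:
  commands:
    - {"tx":0,"ty":-0.014,"tz":0,"twist":0}
    - {"tx":0,"ty":-0.028,"tz":0,"twist":0}
    - {"tx":0,"ty":-0.0425,"tz":0,"twist":0}
    - {"tx":0,"ty":-0.055,"tz":0,"twist":0}
    - {"tx":0,"ty":-0.066,"tz":0,"twist":0}
    - {"tx":0,"ty":-0.074,"tz":0,"twist":0}
    - {"tx":0,"ty":-0.079,"tz":0,"twist":0}
    - {"tx":0,"ty":-0.082,"tz":0,"twist":0}

```text
t: 11.92
eef_pos: [0.5923, 0.0884, 0.0963]
ee_rot: [3.142, -0.0, -1.503]
force: [0.6, -0.6, -2.8]
width: 0.0239
gripper_force: 50.0
```

Emit:
arm_command:
  commands:
    - {"tx":0,"ty":-0.003,"tz":0,"twist":0}
    - {"tx":0,"ty":-0.006,"tz":0,"twist":0}
    - {"tx":0,"ty":-0.009,"tz":0,"twist":0}
    - {"tx":0,"ty":-0.012,"tz":0,"twist":0}
    - {"tx":0,"ty":-0.015,"tz":0,"twist":0}
    - {"tx":0,"ty":-0.018,"tz":0,"twist":0}
    - {"tx":0,"ty":-0.021,"tz":0,"twist":0}
    - {"tx":0,"ty":-0.024,"tz":0,"twist":0}

```text
t: 12.58
eef_pos: [0.5979, 0.0887, 0.0962]
ee_rot: [3.141, -0.0, -1.503]
force: [-4.0, 0.9, -2.7]
width: 0.0233
gripper_force: 50.0
```

```bash
python3 -c "
from h import *
print(get_state()['force'],get_state()['moment'])
go(.6002,.089,.096,-86.1)"
```

```text
[-4.0484406   0.90933171 -2.73806032] [ 0.09347572  1.70083644 -0.00215466]
t 12.58 pos [0.5979 0.0887 0.0962] rpy [ 1.7996e+02 -1.0000e-02 -8.6090e+01] -> tx -0.0005 ty -0.0093 tz 0.0007 twist 0.0000
```

Emit:
arm_command:
  commands:
    - {"tx":0,"ty":-0.0015,"tz":0,"twist":0}
    - {"tx":0,"ty":-0.003,"tz":0,"twist":0}
    - {"tx":0,"ty":-0.0045,"tz":0,"twist":0}
    - {"tx":0,"ty":-0.006,"tz":0,"twist":0}
    - {"tx":0,"ty":-0.0075,"tz":0,"twist":0}
    - {"tx":0,"ty":-0.009,"tz":0,"twist":0}
    - {"tx":0,"ty":-0.01,"tz":0,"twist":0}
    - {"tx":0,"ty":-0.01,"tz":0,"twist":0}

```text
t: 13.25
eef_pos: [0.6006, 0.0889, 0.0962]
ee_rot: [3.141, -0.0, -1.503]
force: [-3.8, -0.8, -3.5]
width: 0.0233
gripper_force: 50.0
```

```bash
python3 -c "
from h import *
print(get_state()['force'],get_state()['moment'])
go(.6002,.089,.096,-86.1)"
```

```text
[-3.75322706 -0.79183574 -3.4620913 ] [-0.07342811  1.69977115  0.05574536]
t 13.25 pos [0.6006 0.0889 0.0962] rpy [ 1.7998e+02 -1.0000e-02 -8.6090e+01] -> tx -0.0005 ty 0.0014 tz 0.0008 twist 0.0000
```

Emit:
arm_command:
  commands:
    - {"tx":0,"ty":-0.001,"tz":0,"twist":0}
    - {"tx":0,"ty":-0.002,"tz":0,"twist":0}
    - {"tx":0,"ty":-0.003,"tz":0,"twist":0}
    - {"tx":0,"ty":-0.004,"tz":0,"twist":0}
    - {"tx":0,"ty":-0.005,"tz":0,"twist":0}
    - {"tx":0,"ty":-0.006,"tz":0,"twist":0}
    - {"tx":0,"ty":-0.007,"tz":0,"twist":0}
    - {"tx":0,"ty":-0.008,"tz":0,"twist":0}

```text
t: 13.92
eef_pos: [0.601, 0.0887, 0.0963]
ee_rot: [3.139, -0.001, -1.502]
force: [-10.8, 0.1, 3.3]
width: 0.0239
gripper_force: 50.0
```

```bash
python3 -c "
from h import *
print(get_state()['force'],get_state()['moment'])
go(.6002,.089,.096,-86.1);snap('wrist','w7.png')"
```

```text
[-10.83029721   0.12371927   3.31194341] [0.25763407 4.42936092 0.18022739]
t 13.92 pos [0.601  0.0887 0.0963] rpy [ 1.7983e+02 -3.0000e-02 -8.6090e+01] -> tx -0.0013 ty 0.0033 tz 0.0012 twist 0.0001
```

View pics/w7.png

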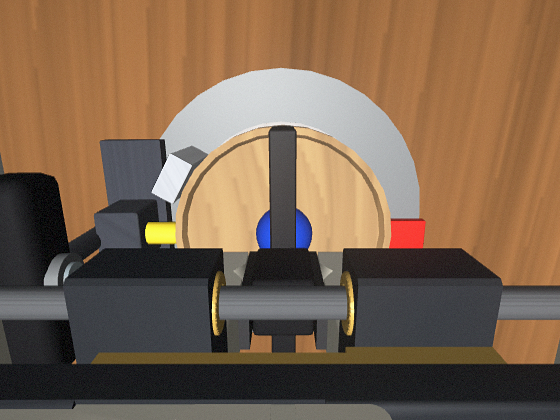

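The dish is against the left pad at (190,170) and the plunger is pushed in. The contact force of about 10.8 N has little sideways part, so both pads bear. The ball is centred. I'm holding here.

Emit:
arm_command:
  commands:
    - {"tx":0,"ty":-0.001,"tz":0,"twist":0}
    - {"tx":0,"ty":-0.001,"tz":0,"twist":0}
    - {"tx":0,"ty":-0.001,"tz":0,"twist":0}
    - {"tx":0,"ty":-0.001,"tz":0,"twist":0}
    - {"tx":0,"ty":-0.001,"tz":0,"twist":0}
    - {"tx":0,"ty":-0.001,"tz":0,"twist":0}
    - {"tx":0,"ty":-0.001,"tz":0,"twist":0}
    - {"tx":0,"ty":-0.001,"tz":0,"twist":0}

```text
t: 14.63
eef_pos: [0.6011, 0.0888, 0.0963]
ee_rot: [3.138, -0.001, -1.502]
force: [-10.8, 0.3, 2.1]
width: 0.0238
gripper_force: 50.0
```

Emit:
arm_command:
  commands:
    - {"tx":0,"ty":0,"tz":0,"twist":0}
    - {"tx":0,"ty":0,"tz":0,"twist":0}
    - {"tx":0,"ty":0,"tz":0,"twist":0}
    - {"tx":0,"ty":0,"tz":0,"twist":0}
    - {"tx":0,"ty":0,"tz":0,"twist":0}
    - {"tx":0,"ty":0,"tz":0,"twist":0}
    - {"tx":0,"ty":0,"tz":0,"twist":0}
    - {"tx":0,"ty":0,"tz":0,"twist":0}

```text
t: 15.3
eef_pos: [0.6011, 0.0887, 0.0963]
ee_rot: [3.138, -0.001, -1.502]
force: [-11.1, 0.1, 3.4]
width: 0.0239
gripper_force: 50.0
```

Emit:
arm_command:
  commands:
    - {"tx":0,"ty":0,"tz":0,"twist":0}
    - {"tx":0,"ty":0,"tz":0,"twist":0}
    - {"tx":0,"ty":0,"tz":0,"twist":0}
    - {"tx":0,"ty":0,"tz":0,"twist":0}
    - {"tx":0,"ty":0,"tz":0,"twist":0}
    - {"tx":0,"ty":0,"tz":0,"twist":0}
    - {"tx":0,"ty":0,"tz":0,"twist":0}
    - {"tx":0,"ty":0,"tz":0,"twist":0}

```text
t: 15.97
eef_pos: [0.6011, 0.0887, 0.0963]
ee_rot: [3.138, -0.001, -1.502]
force: [-10.3, 0.5, 2.1]
width: 0.0236
gripper_force: 50.0
```

Emit:
arm_command:
  commands:
    - {"tx":0,"ty":0,"tz":0,"twist":0}
    - {"tx":0,"ty":0,"tz":0,"twist":0}
    - {"tx":0,"ty":0,"tz":0,"twist":0}
    - {"tx":0,"ty":0,"tz":0,"twist":0}
    - {"tx":0,"ty":0,"tz":0,"twist":0}
    - {"tx":0,"ty":0,"tz":0,"twist":0}
    - {"tx":0,"ty":0,"tz":0,"twist":0}
    - {"tx":0,"ty":0,"tz":0,"twist":0}

```text
t: 16.63
eef_pos: [0.6011, 0.0888, 0.0963]
ee_rot: [3.138, -0.001, -1.502]
force: [-9.3, -0.3, 2.7]
width: 0.0236
gripper_force: 50.0
```

Emit:
arm_command:
  commands:
    - {"tx":0,"ty":0,"tz":0,"twist":0}
    - {"tx":0,"ty":0,"tz":0,"twist":0}
    - {"tx":0,"ty":0,"tz":0,"twist":0}
    - {"tx":0,"ty":0,"tz":0,"twist":0}
    - {"tx":0,"ty":0,"tz":0,"twist":0}
    - {"tx":0,"ty":0,"tz":0,"twist":0}
    - {"tx":0,"ty":0,"tz":0,"twist":0}
    - {"tx":0,"ty":0,"tz":0,"twist":0}

```text
t: 17.3
eef_pos: [0.6011, 0.0887, 0.0963]
ee_rot: [3.138, -0.001, -1.502]
force: [-10.9, 0.7, 2.9]
width: 0.0237
gripper_force: 50.0
```

Emit:
arm_command:
  commands:
    - {"tx":0,"ty":0.003,"tz":0,"twist":0}
    - {"tx":0,"ty":0.01,"tz":0,"twist":0}
    - {"tx":0,"ty":0.021,"tz":0,"twist":0}
    - {"tx":0,"ty":0.036,"tz":0,"twist":0}
    - {"tx":0,"ty":0.053,"tz":0,"twist":0}
    - {"tx":0,"ty":0.068,"tz":0,"twist":0}
    - {"tx":0,"ty":0.079,"tz":0,"twist":0}
    - {"tx":0,"ty":0.084,"tz":0,"twist":0}

```text
t: 17.97
eef_pos: [0.5822, 0.088, 0.0969]
ee_rot: [-3.14, 0.0, -1.502]
force: [-0.1, -0.1, -3.3]
width: 0.0235
gripper_force: 50.0
```

Emit:
arm_command:
  commands:
    - {"tx":0,"ty":0,"tz":-0.002,"twist":0}
    - {"tx":0,"ty":0,"tz":-0.008,"twist":0}
    - {"tx":0,"ty":0,"tz":-0.018,"twist":0}
    - {"tx":0,"ty":0,"tz":-0.032,"twist":0}
    - {"tx":0,"ty":0,"tz":-0.05,"twist":0}
    - {"tx":0,"ty":0,"tz":-0.07,"twist":0}
    - {"tx":0,"ty":0,"tz":-0.09,"twist":0}
    - {"tx":0,"ty":0,"tz":-0.11,"twist":0}

```text
t: 18.63
eef_pos: [0.5822, 0.0878, 0.1246]
ee_rot: [-3.141, 0.0, -1.502]
force: [0.7, -0.4, -3.5]
width: 0.0237
gripper_force: 50.0
```

Emit:
arm_command:
  commands:
    - {"tx":0,"ty":0,"tz":-0.02,"twist":0}
    - {"tx":0,"ty":0,"tz":-0.04,"twist":0}
    - {"tx":0,"ty":0,"tz":-0.06,"twist":0}
    - {"tx":0,"ty":0,"tz":-0.08,"twist":0}
    - {"tx":0,"ty":0,"tz":-0.1,"twist":0}
    - {"tx":0,"ty":0,"tz":-0.12,"twist":0}
    - {"tx":0,"ty":0,"tz":-0.14,"twist":0}
    - {"tx":0,"ty":0,"tz":-0.16,"twist":0}

```text
t: 19.3
eef_pos: [0.5819, 0.0877, 0.1643]
ee_rot: [3.142, -0.0, -1.502]
force: [0.0, -0.5, -3.9]
width: 0.0236
gripper_force: 50.0
```

Emit:
arm_command:
  commands:
    - {"tx":0,"ty":0,"tz":-0.02,"twist":0}
    - {"tx":0,"ty":0,"tz":-0.04,"twist":0}
    - {"tx":0,"ty":0,"tz":-0.06,"twist":0}
    - {"tx":0,"ty":0,"tz":-0.075,"twist":0}
    - {"tx":0,"ty":0,"tz":-0.087,"twist":0}
    - {"tx":0,"ty":0,"tz":-0.095,"twist":0}
    - {"tx":0,"ty":0,"tz":-0.099,"twist":0}
    - {"tx":0,"ty":0,"tz":-0.1,"twist":0}

```text
t: 19.97
eef_pos: [0.582, 0.0877, 0.1889]
ee_rot: [-3.142, 0.0, -1.502]
force: [-0.2, -0.6, -3.0]
width: 0.0235
gripper_force: 50.0
```

```bash
python3 -c "
from h import *
s=get_state();print(s['force'],s['moment'],s['q'])
go(.58,.0876,.187,3.9)"; python3 c.py w8.png | egrep 'blue|red'
```

```text
[-0.22793887 -0.59082979 -2.99662182] [0.00648058 0.13003676 0.02341636] [ 4.81553611e-01  2.45027290e-01 -2.38332490e-01 -4.75449635e-05
 -1.08738200e+00 -4.13232976e-01]
t 19.97 pos [0.582  0.0877 0.1889] rpy [-180.      0.    -86.09] -> tx 0.0000 ty 0.0080 tz 0.0077 twist -0.4999
red 587 [514.1 182.7] world [0.3857 0.0608] axis 140.8 sd [0.0071 0.0051]
red 901 [406.8 232. ] world [0.4695 0.1108] axis 178.1 sd [0.0086 0.0073]
blue 504 [302.9 229.5] world [0.5614 0.1133] axis 102.6 sd [0.0087 0.0039]
blue 340 [264.1 230.5] world [0.5955 0.1167] axis 87.5 sd [0.0082 0.0029]
blue 82 [  7.9 243. ] world [0.8185 0.1434] axis -176.8 sd [0.0045 0.0014]
blue 114 [ 34.1 243. ] world [0.7962 0.1419] axis -174.5 sd [0.0061 0.0013]
```

View pics/w8.png

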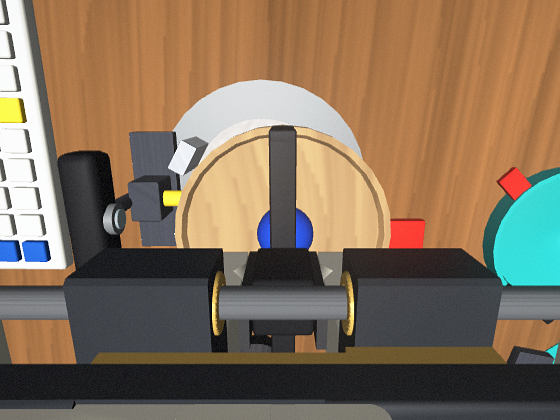

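The dish is up about 9 cm and level, and the ball is centred at (284,230). Now the quarter turn: the tab goes from -x to the lamp side (-y), which is a negative twist.

Emit:
arm_command:
  commands:
    - {"tx":0,"ty":0,"tz":0,"twist":-0.001}
    - {"tx":0,"ty":0,"tz":0,"twist":-0.004}
    - {"tx":0,"ty":0,"tz":0,"twist":-0.009}
    - {"tx":0,"ty":0,"tz":0,"twist":-0.016}
    - {"tx":0,"ty":0,"tz":0,"twist":-0.025}
    - {"tx":0,"ty":0,"tz":0,"twist":-0.036}
    - {"tx":0,"ty":0,"tz":0,"twist":-0.048}
    - {"tx":0,"ty":0,"tz":0,"twist":-0.062}

```text
t: 20.98
eef_pos: [0.582, 0.0877, 0.1889]
ee_rot: [-3.142, -0.0, -1.305]
force: [-0.0, 0.3, -3.1]
width: 0.0237
gripper_force: 50.0
```

Emit:
arm_command:
  commands:
    - {"tx":0,"ty":0,"tz":0,"twist":-0.015}
    - {"tx":0,"ty":0,"tz":0,"twist":-0.03}
    - {"tx":0,"ty":0,"tz":0,"twist":-0.045}
    - {"tx":0,"ty":0,"tz":0,"twist":-0.06}
    - {"tx":0,"ty":0,"tz":0,"twist":-0.075}
    - {"tx":0,"ty":0,"tz":0,"twist":-0.09}
    - {"tx":0,"ty":0,"tz":0,"twist":-0.105}
    - {"tx":0,"ty":0,"tz":0,"twist":-0.12}

```text
t: 21.65
eef_pos: [0.582, 0.0877, 0.1889]
ee_rot: [-3.142, 0.0, -0.927]
force: [0.5, -0.7, -3.3]
width: 0.0232
gripper_force: 50.0
```

Emit:
arm_command:
  commands:
    - {"tx":0,"ty":0,"tz":0,"twist":-0.015}
    - {"tx":0,"ty":0,"tz":0,"twist":-0.03}
    - {"tx":0,"ty":0,"tz":0,"twist":-0.045}
    - {"tx":0,"ty":0,"tz":0,"twist":-0.06}
    - {"tx":0,"ty":0,"tz":0,"twist":-0.075}
    - {"tx":0,"ty":0,"tz":0,"twist":-0.09}
    - {"tx":0,"ty":0,"tz":0,"twist":-0.105}
    - {"tx":0,"ty":0,"tz":0,"twist":-0.12}

```text
t: 22.32
eef_pos: [0.582, 0.0877, 0.1889]
ee_rot: [-3.142, -0.0, -0.55]
force: [-1.1, -0.3, -2.2]
width: 0.0238
gripper_force: 50.0
```

Emit:
arm_command:
  commands:
    - {"tx":0,"ty":0,"tz":0,"twist":-0.015}
    - {"tx":0,"ty":0,"tz":0,"twist":-0.03}
    - {"tx":0,"ty":0,"tz":0,"twist":-0.045}
    - {"tx":0,"ty":0,"tz":0,"twist":-0.06}
    - {"tx":0,"ty":0,"tz":0,"twist":-0.075}
    - {"tx":0,"ty":0,"tz":0,"twist":-0.09}
    - {"tx":0,"ty":0,"tz":0,"twist":-0.105}
    - {"tx":0,"ty":0,"tz":0,"twist":-0.12}

```text
t: 22.98
eef_pos: [0.582, 0.0877, 0.1889]
ee_rot: [3.142, -0.0, -0.173]
force: [-0.5, 0.1, -3.2]
width: 0.0237
gripper_force: 50.0
```

Emit:
arm_command:
  commands:
    - {"tx":0,"ty":0,"tz":0,"twist":-0.015}
    - {"tx":0,"ty":0,"tz":0,"twist":-0.03}
    - {"tx":0,"ty":0,"tz":0,"twist":-0.043}
    - {"tx":0,"ty":0,"tz":0,"twist":-0.055}
    - {"tx":0,"ty":0,"tz":0,"twist":-0.065}
    - {"tx":0,"ty":0,"tz":0,"twist":-0.072}
    - {"tx":0,"ty":0,"tz":0,"twist":-0.076}
    - {"tx":0,"ty":0,"tz":0,"twist":-0.078}

```text
t: 23.65
eef_pos: [0.582, 0.0877, 0.1889]
ee_rot: [-3.142, -0.0, 0.069]
force: [0.7, -0.2, -3.1]
width: 0.024
gripper_force: 50.0
```

Emit:
arm_command:
  commands:
    - {"tx":0,"ty":0,"tz":0,"twist":0}
    - {"tx":0,"ty":0,"tz":0,"twist":0}
    - {"tx":0,"ty":0,"tz":0,"twist":0}
    - {"tx":0,"ty":0,"tz":0,"twist":0}
    - {"tx":0,"ty":0,"tz":0,"twist":0}
    - {"tx":0,"ty":0,"tz":0,"twist":0}
    - {"tx":0,"ty":0,"tz":0,"twist":0}
    - {"tx":0,"ty":0,"tz":0,"twist":0}

```text
t: 24.32
eef_pos: [0.582, 0.0877, 0.1888]
ee_rot: [3.142, 0.0, 0.068]
force: [0.2, 0.8, -3.4]
width: 0.0237
gripper_force: 50.0
```

```bash
python3 -c "
from h import *
s=get_state();print(s['force'],s['moment'],s['width'])
go(.58,.0876,.187,3.9)
a=snap('wrist');b=snap('scene')[140:400,130:430]
cv2.imwrite('pics/m2.png',cv2.vconcat([cv2.resize(a,(400,300)),cv2.resize(b,(400,300))])[:,:,::-1])"
```

```text
[ 0.24409636  0.77636111 -3.40959629] [-0.06843865  0.17121933 -0.02704027] 0.02369995124171035
t 24.32 pos [0.582  0.0877 0.1888] rpy [180.     0.     3.91] -> tx -0.0079 ty -0.0001 tz 0.0073 twist 0.0001
```

View pics/m2.png

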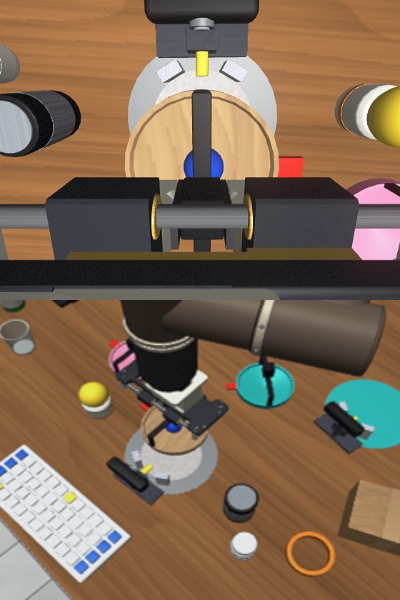

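The red tab at (290,167) points to the lamp side, the ball is centred at (203,165), the dish hangs level over the mat, and nothing else has been disturbed. I'm handing in.

```bash
python3 -c "
from station import *
print(job_done())"
```

```text
the job is handed in; nothing more can be done
None
```

The job is handed in. The dish was pressed home for over 3 s with the plunger in. It now hangs level about 9 cm above the mat, with the red tab toward the lamp and the ball centred; total time was about 24 s, and the judging result was not reported back.

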